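# Pack four machine spares into their shipping trays

## Task

Pack this order of machine spares: put the big bearing, the small bearing, the long bar and the slide block each into the blue tray whose recess has its shape and size, lying flat on the white floor of the recess. Set each one down, do not drop it.

Things in the scene. Friction and masses are not known exactly. Their poses are not given: they have to be found in the camera images.
- big_bearing_center (a point): Large steel ball bearing lying flat, a ring with a black seal: outer diameter 62 mm, bore 30 mm, 24 mm high, 0.2 to 0.45 kg. When packed it stands 19 mm above its tray's top; the fingers are wider than the recess leaves room for, so grip it with the fingertips at least 6 mm above its foot. Its foot is on the bench at the start; it lies at any yaw. Point: its centre, half-way up; z up.
- small_bearing_center (a point): Small steel ball bearing lying flat, a ring with a black seal: outer diameter 40 mm, bore 17 mm, 20 mm high, 0.07 to 0.16 kg. When packed it stands 15 mm above its tray's top; grip it with the fingertips at least 6 mm above its foot. Its foot is on the bench at the start; it lies at any yaw. Point: its centre, half-way up; z up.
- bar_center (a point): Plain steel clamp bar lying flat, 90 mm long (its x), 28 mm wide (its y), 24 mm high, with two dark screw holes in its top, 0.28 to 0.56 kg. When packed it stands 19 mm above its tray's top; grip it across its width with the fingertips at least 6 mm above its foot. It fits either way round. Its foot is on the bench at the start; it lies at any yaw. Point: its centre, half-way up; z up.
- slide_block_center (a point): Steel slide block (linear-guide carriage), 64 mm long (its x), 46 mm wide (its y), 28 mm high, with black end caps and four small dark screw holes in its top, 0.31 to 0.63 kg. When packed it stands 23 mm above its tray's top; grip it across its width with the fingertips at least 6 mm above its foot. It fits either way round. Its foot is on the bench at the start; it lies at any yaw. Point: its centre, half-way up; z up.
- tray_big_round: Blue plastic shipping tray, 130 x 100 mm and 8 mm thick, fixed to the bench, with one recess 5 mm deep whose floor is white and 3 mm above the bench. Its recess, in the middle, is round, 78 mm in diameter, for the big bearing, with 8 mm to spare on every side. Origin: centre of the tray's underside, on the bench; x runs along the 130 mm side, y along the 100 mm side, z up.
- tray_small_round: Blue plastic shipping tray, 130 x 100 mm and 8 mm thick, fixed to the bench, with one recess 5 mm deep whose floor is white and 3 mm above the bench. Its recess, in the middle, is round, 56 mm in diameter, for the small bearing, with 8 mm to spare on every side. Origin: centre of the tray's underside, on the bench; x runs along the 130 mm side, y along the 100 mm side, z up.
- tray_long: Blue plastic shipping tray, 130 x 100 mm and 8 mm thick, fixed to the bench, with one recess 5 mm deep whose floor is white and 3 mm above the bench. Its recess, in the middle, is a long rectangle, 106 mm (along x) by 44 mm (along y), for the long bar, lengthwise, with 8 mm to spare on every side. Origin: centre of the tray's underside, on the bench; x runs along the 130 mm side, y along the 100 mm side, z up.
- tray_short: Blue plastic shipping tray, 130 x 100 mm and 8 mm thick, fixed to the bench, with one recess 5 mm deep whose floor is white and 3 mm above the bench. Its recess, in the middle, is a short rectangle, 80 mm (along x) by 62 mm (along y), for the slide block, lengthwise, with 8 mm to spare on every side. Origin: centre of the tray's underside, on the bench; x runs along the 130 mm side, y along the 100 mm side, z up.
Not all that is in view belongs to the job. Leave any yellow look-alike of the part that bears bar_center alone.

How it is judged (in metres and radians):
At the end, for the whole second after the job is handed in: Each of the four parts lies flat (within 0.08 rad) on the floor of the recess of its own tray: centre within 13 mm of the tray's centre and no more than 2.5 mm above its seated height; all at rest (horizontal distance between big_bearing_center and tray_big_round below 0.013 m and z of big_bearing_center in the frame of tray_big_round below 0.0175 m and angle between each of big_bearing_center, small_bearing_center, bar_center, slide_block_center's own z axis and vertical below 0.08 rad and linear speed of each of big_bearing, small_bearing, bar, slide_block below 0.02 m/s and angular speed of each of big_bearing, small_bearing, bar, slide_block below 0.2 rad/s and horizontal distance between small_bearing_center and tray_small_round below 0.013 m and z of small_bearing_center in the frame of tray_small_round below 0.0155 m and horizontal distance between bar_center and tray_long below 0.013 m and z of bar_center in the frame of tray_long below 0.0175 m and horizontal distance between slide_block_center and tray_short below 0.013 m and z of slide_block_center in the frame of tray_short below 0.0195 m); the robot touches nothing.
It fails at once if the big bearing is dropped or slammed onto its tray (arrives faster than 0.7 m/s) (horizontal distance between big_bearing_center and tray_big_round below 0.03 m and height (world z) of big_bearing_center below 0.05 m and linear speed of big_bearing above 0.7 m/s).
It fails at once if the small bearing is dropped or slammed onto its tray (arrives faster than 0.7 m/s) (horizontal distance between small_bearing_center and tray_small_round below 0.03 m and height (world z) of small_bearing_center below 0.05 m and linear speed of small_bearing above 0.7 m/s).
It fails at once if the bar is dropped or slammed onto its tray (arrives faster than 0.7 m/s) (horizontal distance between bar_center and tray_long below 0.03 m and height (world z) of bar_center below 0.05 m and linear speed of bar above 0.7 m/s).
It fails at once if the slide block is dropped or slammed onto its tray (arrives faster than 0.7 m/s) (horizontal distance between slide_block_center and tray_short below 0.03 m and height (world z) of slide_block_center below 0.05 m and linear speed of slide_block above 0.7 m/s).
It also fails if it takes over 112 s, if anything falls off the work surface, if the arm or the gripper's body presses on something with over 40 N, if the wrist force passes 120 N, or if a joint passes its speed limit or range.

## Robot

A 6-joint arm with a two-finger parallel gripper is mounted at the origin on the work surface. World frame = base frame: x ahead of the robot, y to its left, z up, the work surface at z = 0. Lengths are in mm, angles in rad, forces in N, time in s.
With the tool pointing down it reaches from about 350 to 775 mm from the base axis. Payload 7.3 kg.
Tool frame: the origin (TCP) lies on the centre line of the jaws, within the pads' length; the fingertips stand 11 mm ahead of it and the grasp point (between the pads) lies 8 mm behind it; z points along the fingers, y is the line along which they close (so a half turn about z gives the same grasp; the last joint's range is limited). The gripper opens to 92 mm and grips with 3 to 60 N. Pads are 19 mm wide; open, the fingers measure 130 mm over their backs; the gripper's body (75 mm by 190 mm) begins 47 mm behind the grasp point.
Start: joints at [-1.273, 0.342, 1.524, -0, 1.275, -0.146], TCP at [225.446, -474.153, 208.041] pointing down, gripper open.
Joint ranges: [-2.53, 2.53], [-0.77, 2.02], [0.04, 2.7], [-1, 4.14], [0.28, 2.66], [-3.11, 3.11]. Speed limits (rad/s): [2.57, 2.57, 3.14, 3.14, 3.14, 3.14].

## Interface

Orientations are given as [roll, pitch, yaw] about the fixed x, y, z axes, in that order (R = Rz(yaw) Ry(pitch) Rx(roll)).
In Python, from plant import bot gives the robot as it stands.
- The arm moves only by the tool step_arm, never from a script. Its argument "deltas" is a list of rows, each a list of 5 numbers: the opening, from 0 (shut) to 1 (fully open), then the shift along the tool's x, y, z each as a share of 0.5 m, from -1 to 1, then the turn about the tool's z as a share of pi/2 rad, from -1 to 1. In form: [[claw, x, y, z, turn], ...]. A call has 1 to 8 rows; each row shifts and turns the commanded pose from where the row before left it, along the tool's axes as they then stand; what a row does not reach is not made up. A row lasts 1/10 s, in which the tool goes at most 50 mm and 8.59 degrees, less where a joint would pass 70% of its speed; a pose out of reach is approached as far as the arm can. A call with a number of a shift or a turn outside -1 to 1 is refused whole. A call with a gripper value outside its range is refused whole. The fingers move at their own pace and stop on an object; the grip force is fixed at half the most. Time passes only in rows, so rows that do not move let the fingers close. It gives the time, the measured TCP pose, the force, the opening and the grip force at its end, in the units of the state.
- bot.get_obs(): the state, without advancing time (a new reading comes with each control period).
- bot.capture(name): name is "scene" or "top" or "wrist"; returns (picture, depth): 384x512x3 uint8, red, green, blue; 384x512 float32, mm along the optical axis (not along the pixel's ray), 0 where there is no reading.
- bot.camera_params(name): a dict with "fov_y" (degrees; the focal length in pixels is half the picture's height over the tangent of half this angle, whatever the lens; pixels are square), "cx", "cy" (the principal point, pixels), "rvec" (rotation vector, rad) and "tvec" (3), from world to camera coordinates, as OpenCV has them. Camera axes: x right, y down, z forward; pixel columns grow to the right and rows downward; lengths in mm; the calibration is good to about 2 mm. A picture is of the moment at which its call begins: read the wrist's pose just before it. camera_params takes no time and is no camera call; for the wrist camera it gives the pose at the moment of the call.
- bot.close_job(): hands the job in; it is judged then, once.
The state is a dict: "time": time; "joint_positions": joint angles; "dq": joint speeds; "tau": joint torques, N m; "tool_pos": TCP position; "tcp_rot": TCP orientation; "contact_force": force on the tool from outside, world axes, zero at the start; "moment": the same for the moment, N m; "grip_width": finger opening in mm; "finger_force": force on a finger pad.
Only numpy, scipy, OpenCV 4.12 (cv2) and the standard library are available. Lean on these libraries where they do the work, as an engineer would, in place of code of your own. Each camera call takes 0.05 s, during which the arm holds its last target. There are 200 camera calls.

## Working session

There is one attempt and no reset: what is moved stays moved. The work goes in short steps, Python scripts to look and compute and a tool call to move; the robot and the scene stay as the last step left them, time stands still between calls to the robot, and variables do not carry over. Pictures are saved under pics/ and viewed, at most 14 in all, crops included, and the job is handed in when it is done.

Besides the shell and the picture viewer there is one more tool, called after "Request:" as name([rows], argument=value, ...), one row to a line, values as JSON. step_arm: Moves the arm, as the interface text tells. Shift numbers are shares of 0.5 m and turn numbers shares of pi/2 rad, none past 1 either way. Its arguments: {"type":"object","properties":{"deltas":{"type":"array","items":{"type":"array","items":{"type":"number","minimum":-1,"maximum":1}}}},"required":["deltas"]}

```bash
ls; mkdir -p pics
python3 - <<'E'
from plant import bot
import cv2,numpy as np
o=bot.get_obs();print(o)
for n in("top","scene"):
    p=bot.camera_params(n);print(n,p)
    im,d=bot.capture(n);cv2.imwrite(f"pics/{n}0.png",im[...,::-1]);np.savez(f"{n}0.npz",im=im,d=d)
E
```

```text
pics
{'time': 0.0, 'joint_positions': array([-1.27300605e+00,  3.42685532e-01,  1.52503579e+00,  3.07425656e-06,
        1.27537703e+00, -1.45985126e-01]), 'dq': array([-0.00103974, -0.00092277,  0.00341416, -0.0008337 , -0.00024849,
       -0.00087758]), 'tau': array([-8.55246071e-04, -4.31249285e+01, -2.44217134e+01,  7.16789486e-02,
        5.60505164e-02, -1.33373201e-04]), 'tool_pos': array([ 225.30826171, -473.71101787,  207.35772872]), 'tcp_rot': array([-3.14010340e+00, -2.21938003e-04,  4.43774338e-01]), 'contact_force': array([ 0.75659263, -1.04258463, -0.36889024]), 'moment': array([ 0.00843271, -0.0423064 ,  0.0026055 ]), 'finger_force': 0.0, 'grip_width': 91.79002069554394}
top {'fov_y': 49.39141847879919, 'cx': 253.95111781773605, 'cy': 194.4422652142554, 'rvec': array([ 2.14381008, -2.11921954,  0.17333926]), 'tvec': array([ -30.59968348,  496.01492277, 1322.11376443])}
scene {'fov_y': 51.34110740466676, 'cx': 259.6336057474598, 'cy': 189.507788797578, 'rvec': array([ 2.24308227,  0.87127431, -0.3240303 ]), 'tvec': array([-369.68575223, -240.68648323, 1445.7482295 ])}
```

View pics/top0.png

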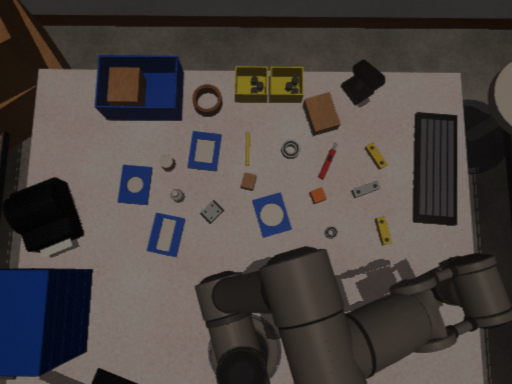

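View pics/scene0.png

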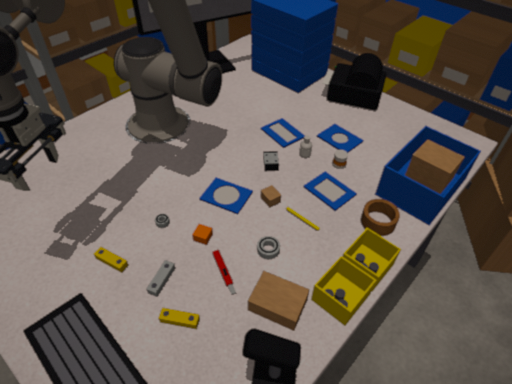

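Top view: big bearing (290,149), small bearing (331,232), grey bar (366,189; yellow look-alikes at (375,155) and (383,230) are excluded), slide block (212,211). The brown ring (207,99) isn't a bearing. Trays: big round (271,214), small round (135,184), long (167,235), short (205,151). Next I'll measure them and make the crop.

```bash
cat > h.py <<'E'
import cv2,numpy as np
def cam(p):
    f=192/np.tan(np.radians(p["fov_y"])/2);R=cv2.Rodrigues(np.array(p["rvec"]))[0];return f,p["cx"],p["cy"],R,np.array(p["tvec"])
def cast(p,uv,z):
    f,cx,cy,R,t=cam(p);uv=np.atleast_2d(uv).astype(float)
    d=np.c_[(uv[:,0]-cx)/f,(uv[:,1]-cy)/f,np.ones(len(uv))]@R;c=-R.T@t
    return c+d*((z-c[2])/d[:,2])[:,None]
def world(p,d):
    f,cx,cy,R,t=cam(p);v,u=np.mgrid[:d.shape[0],:d.shape[1]]
    P=np.stack([(u-cx)/f*d,(v-cy)/f*d,d],-1)
    return (P-t)@R
def rect(xy):
    """centre, long, short, yaw of the long side (deg, -90..90)"""
    (c,s,_)=r=cv2.minAreaRect(xy.astype(np.float32));b=cv2.boxPoints(r)
    e=[b[1]-b[0],b[2]-b[1]];e.sort(key=np.linalg.norm);a=np.degrees(np.arctan2(e[1][1],e[1][0]))
    return np.round(c,1),round(max(s),1),round(min(s),1),round((a+90)%180-90,1)
def biggest(m,seed):
    n,l,s,c=cv2.connectedComponentsWithStats(m.astype(np.uint8));c=c[1:];k=1+np.argmin(np.hypot(*(c-seed).T)+1e3*(s[1:,4]<30));return l==k
E
python3 - <<'E'
from h import *
from plant import bot
p=bot.camera_params("top");z=np.load("top0.npz");im,d=z["im"],z["d"]
W=world(p,d);hsv=cv2.cvtColor(im,cv2.COLOR_RGB2HSV)
print("bench z",np.median(W[200:225,290:320,2]), W[100:240:20,60:400:60,2].round(0).tolist())
blue=cv2.inRange(hsv,(100,120,60),(130,255,255))>0
for n,s in dict(big=(271,214),small=(135,184),long=(167,235),short=(205,151)).items():
    m=biggest(blue,s);c=max(cv2.findContours(m.astype(np.uint8),0,1)[0],key=cv2.contourArea)
    fill=np.zeros(m.shape,np.uint8);cv2.drawContours(fill,[c],-1,1,-1)
    r=rect(cast(p,c[:,0],8)[:,:2])
    inner=biggest((fill>0)&~m,s);v,u=np.nonzero(inner)
    print(n,r,"recess",rect(cast(p,np.c_[u,v],3)[:,:2]),np.median(W[...,2][m]).round(1))
for n,s,h in(("bigB",(290,149),24),("smallB",(331,232),20),("bar",(366,189),24),("block",(212,211),28)):
    box=np.zeros(d.shape,bool);box[s[1]-18:s[1]+19,s[0]-18:s[0]+19]=1
    m=biggest(box&(W[...,2]>.6*h)&(d>0),s);v,u=np.nonzero(m)
    print(n,rect(cast(p,np.c_[u,v],h)[:,:2]),m.sum(),"z",np.percentile(W[...,2][m],[50,90]).round(1))
cv2.imwrite("pics/crop.png",np.hstack([cv2.resize(im[y-28:y+28,x-28:x+28,::-1],(390,390),interpolation=cv2.INTER_CUBIC)for x,y in((290,149),(350,210))]))
E
```

```text
bench z -0.7196019448758564 [[-5.0, 99.0, 36.0, 19.0, 18.0, 20.0], [-5.0, -1.0, 6.0, 5.0, 2.0, 2.0], [-1.0, -5.0, 3.0, -0.0, -5.0, -1.0], [-1.0, -5.0, 1.0, -4.0, 5.0, 3.0], [54.0, 4.0, -3.0, -2.0, 0.0, 4.0], [94.0, 8.0, 26.0, -1.0, -2.0, -4.0], [91.0, -6.0, 8.0, -5.0, 1.0, -2.0]]
big (array([435.9, -83.2]), 126.8, 96.1, np.float32(16.7)) recess (array([435.9, -84. ]), 77.1, 76.7, np.float32(0.5)) 7.2
small (array([532.7, 376.9]), 127.5, 98.1, np.float32(-4.4)) recess (array([534.2, 377.7]), 55.6, 54.1, np.float32(3.2)) 7.3
long (array([365.9, 264.7]), 127.2, 97.1, np.float32(-11.1)) recess (array([366.1, 265.9]), 108.3, 46.9, np.float32(-11.3)) 6.9
short (array([652.3, 146.6]), 127.5, 96.8, np.float32(-6.2)) recess (array([653.8, 147.4]), 82.6, 65.2, np.float32(-5.9)) 7.1
bigB (array([ 657.8, -144.4]), 60.7, 59.2, np.float32(-89.4)) 205 z [23.3 26.9]
smallB (array([ 378.5, -276.2]), 39.1, 35.9, np.float32(-1.2)) 97 z [19.3 22.7]
bar (array([ 522.9, -393.3]), 92.1, 27.9, np.float32(-68.8)) 233 z [23.4 26.9]
block (array([440.3, 115.4]), 63.7, 47.2, np.float32(-45.9)) 282 z [27.3 30.6]
```

View pics/crop.png

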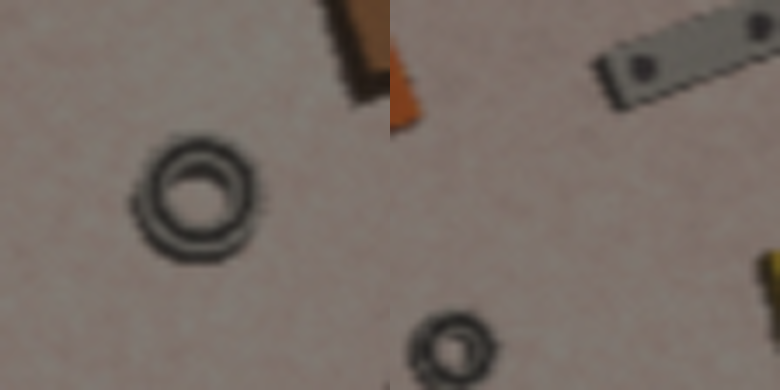

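The crop confirms a steel ring of about 60 mm, one of about 39 mm, and the grey 92x28 mm bar. All sizes match those given. First: the small bearing.

```bash
cat >> h.py <<'E'
def go(x,y,z,psi=None):
    """from measured pose: turn rows first (degrees, world), then shift in the tool frame after the turn"""
    from plant import bot
    o=bot.get_obs();t=o["tool_pos"];a=np.degrees(o["tcp_rot"][2]);n=0
    if psi is not None:
        w=(psi-a+90)%180-90;n=-w/90;a+=w
        q6=o["joint_positions"][5];q6n=np.arctan2(y,x)+np.pi/2-np.radians(a);print("q6",q6.round(2),"->",q6n.round(2))
    c,s=np.cos(np.radians(a)),np.sin(np.radians(a));D=np.array([x,y,z])-t
    v=np.array([c*D[0]+s*D[1],s*D[0]-c*D[1],-D[2]])/500
    print("at",t.round(1),"yaw",a.round(1),"| turn total",round(n,4),"rows",int(np.ceil(abs(n)/.095)),"| shift",v.round(4),"len mm",(np.linalg.norm(v)*500).round(0))
def wristfind(h,near,rad=60):
    from plant import bot
    p=bot.camera_params("wrist");im,d=bot.capture("wrist");W=world(p,d)
    m=(W[...,2]>.6*h)&(W[...,2]<h+15)&(d>0)&(np.hypot(W[...,0]-near[0],W[...,1]-near[1])<rad)
    m=cv2.morphologyEx(m.astype(np.uint8),cv2.MORPH_OPEN,np.ones((3,3)))
    n,l,s,c=cv2.connectedComponentsWithStats(m);m=l==1+np.argmax(s[1:,4]);v,u=np.nonzero(m)
    print(rect(cast(p,np.c_[u,v],h)[:,:2]),"z",np.median(W[...,2][m]).round(1),"px",u.mean().round(),v.mean().round());return im
E
python3 -c "
from h import *;go(378.5,-276.2,160)"
```

```text
at [ 225.3 -473.8  207.4] yaw 25.4 | turn total 0 rows 0 | shift [ 0.4463 -0.2254  0.0949] len mm 254.0
```

Request:
step_arm([
  [1,0.074,-0.0375,0.0158,0],
  [1,0.074,-0.0375,0.0158,0],
  [1,0.074,-0.0375,0.0158,0],
  [1,0.074,-0.0375,0.0158,0],
  [1,0.074,-0.0375,0.0158,0],
  [1,0.074,-0.0375,0.0158,0],
  [1,0,0,0,0],
  [1,0,0,0,0],
])

```text
time: 0.9
tool_pos: [377.8, -276.7, 160.4]
tcp_rot: [-3.141, 0.001, 0.446]
contact_force: [-0.3, -0.2, -0.3]
grip_width: 91.7
finger_force: 0.0
```

```bash
python3 -c "
from h import *
im=wristfind(20,(378.5,-276.2));cv2.imwrite('pics/w1.png',im[...,::-1]);go(378.5,-276.2,19.5)"
```

```text
(array([ 379.1, -277.1]), 38.4, 37.8, np.float32(25.6)) z 20.0 px 258.0 178.0
at [ 377.5 -277.6  160.6] yaw 25.5 | turn total 0 rows 0 | shift [ 0.003  -0.0016  0.2822] len mm 141.0
```

View pics/w1.png

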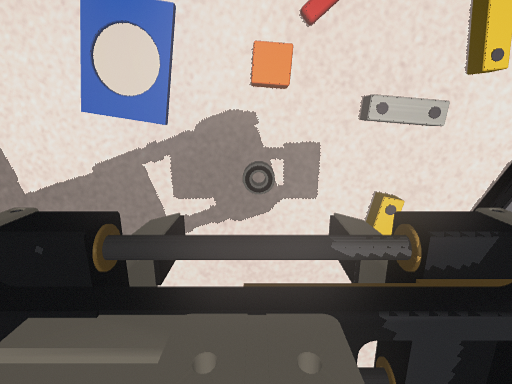

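The wrist view shows the small bearing at (259,177). It agrees with the top view to within 1 mm, and the path down is clear. Descending and gripping.

Request:
step_arm([
  [1,0.002,-0.001,0.06,0],
  [1,0.001,0,0.07,0],
  [1,0,0,0.07,0],
  [1,0,0,0.05,0],
  [1,0,0,0.032,0],
  [1,0,0,0,0],
  [0,0,0,0,0],
  [0,0,0,0,0],
])

```text
time: 1.75
tool_pos: [379.1, -277.4, 20.7]
tcp_rot: [3.139, -0.001, 0.443]
contact_force: [0.5, -0.1, 0.4]
grip_width: 80.3
finger_force: 0.0
```

Request:
step_arm([
  [0,0,0,0,0],
  [0,0,0,0,0],
  [0,0,0,0,0],
  [0,0,0,0,0],
  [0,0,0,0,0],
  [0,0,0,0,0],
])

```text
time: 2.35
tool_pos: [378.8, -276.1, 19.6]
tcp_rot: [3.142, 0.0, 0.444]
contact_force: [0.4, -0.2, 0.5]
grip_width: 32.5
finger_force: 0.0
```

The opening is 32.5 mm, less than 40, with no force, so the grip may have missed. I'll look.

```bash
python3 -c "
from h import *
from plant import bot
im,d=bot.capture('wrist');cv2.imwrite('pics/w2.png',im[...,::-1]);print(bot.get_obs()['grip_width'],bot.get_obs()['finger_force'])"
```

```text
27.915557067562347 0.0
```

View pics/w2.png

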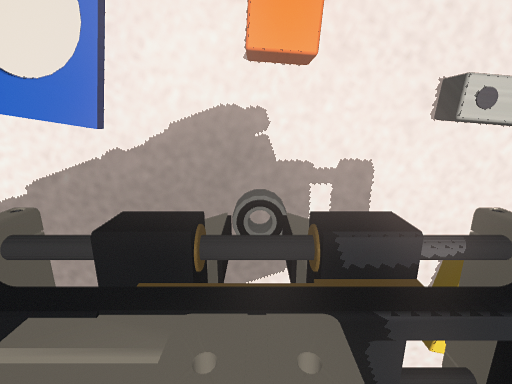

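The picture shows the bearing at (260,215), ahead of the fingers on the +x tool side: it is being squeezed out. I'll measure the bearing and the fingers in world coordinates.

```bash
python3 -c "
from h import *
from plant import bot
o=bot.get_obs();t=o['tool_pos'];a=o['tcp_rot'][2];p=bot.camera_params('wrist');im,d=bot.capture('wrist');W=world(p,d)
f,cx,cy,R,tt=cam(p);c=-R.T@tt
print(t,a,'cam',c.round(1),'axis',R[2].round(3))
ca,sa=np.cos(a),np.sin(a)
L=lambda P:np.stack([ca*(P[...,0]-t[0])+sa*(P[...,1]-t[1]),sa*(P[...,0]-t[0])-ca*(P[...,1]-t[1]),P[...,2]],-1).round(0)
T=L(W)
print('cam tool frame',L(c))
for v in (195,203,210,215,225,240,255,265,275,282):
    print(v,[tuple(T[v,u].astype(int)) for u in(212,220,228,236,260,285,293,301,309)])
"
```

```text
[ 378.79793837 -276.11247046   19.61053039] 0.44389605050908076 cam [ 438.2 -246.5  196.2] axis [-0.222 -0.105 -0.969]
cam tool frame [ 66.  -1. 196.]
195 [(np.int64(13), np.int64(-35), np.int64(0)), (np.int64(12), np.int64(-29), np.int64(0)), (np.int64(12), np.int64(-23), np.int64(-1)), (np.int64(13), np.int64(-17), np.int64(0)), (np.int64(18), np.int64(1), np.int64(19)), (np.int64(12), np.int64(21), np.int64(-1)), (np.int64(12), np.int64(27), np.int64(0)), (np.int64(12), np.int64(33), np.int64(0)), (np.int64(13), np.int64(39), np.int64(0))]
203 [(np.int64(6), np.int64(-36), np.int64(0)), (np.int64(6), np.int64(-29), np.int64(1)), (np.int64(6), np.int64(-23), np.int64(0)), (np.int64(7), np.int64(-17), np.int64(2)), (np.int64(13), np.int64(1), np.int64(22)), (np.int64(6), np.int64(21), np.int64(1)), (np.int64(6), np.int64(27), np.int64(-1)), (np.int64(6), np.int64(33), np.int64(0)), (np.int64(6), np.int64(39), np.int64(0))]
210 [(np.int64(0), np.int64(-36), np.int64(0)), (np.int64(1), np.int64(-30), np.int64(0)), (np.int64(0), np.int64(-23), np.int64(0)), (np.int64(7), np.int64(-16),
[... 2374 characters left out ...]
.int64(-15), np.int64(79)), (np.int64(-57), np.int64(-18), np.int64(-1)), (np.int64(-56), np.int64(2), np.int64(0)), (np.int64(-8), np.int64(13), np.int64(78)), (np.int64(0), np.int64(15), np.int64(89)), (np.int64(12), np.int64(15), np.int64(109)), (np.int64(19), np.int64(15), np.int64(121))]
282 [(np.int64(9), np.int64(-18), np.int64(109)), (np.int64(-4), np.int64(-18), np.int64(90)), (np.int64(-63), np.int64(-25), np.int64(0)), (np.int64(-64), np.int64(-19), np.int64(-1)), (np.int64(-63), np.int64(2), np.int64(-1)), (np.int64(-63), np.int64(22), np.int64(0)), (np.int64(-3), np.int64(15), np.int64(91)), (np.int64(9), np.int64(15), np.int64(109)), (np.int64(22), np.int64(14), np.int64(129))]
```

The bearing has not moved (centred at tool x≈0). The fingers are at y=±14, narrower than the bearing, so the tips must be above its top. The depth shows them ending near z≈42, where 8.6 was expected. I'll measure the tips' true height more robustly, also from the scene camera.

```bash
python3 -c "
from h import *
from plant import bot
o=bot.get_obs();t=o['tool_pos'];a=o['tcp_rot'][2];ca,sa=np.cos(a),np.sin(a);print(t,o['joint_positions'].round(3),o['grip_width'])
for n in('wrist','scene','top'):
    p=bot.camera_params(n);im,d=bot.capture(n);W=world(p,d)
    x=ca*(W[...,0]-t[0])+sa*(W[...,1]-t[1]);y=sa*(W[...,0]-t[0])-ca*(W[...,1]-t[1]);z=W[...,2]
    for s in(-1,1):
        m=(d>0)&(abs(x)<13)&(s*y>12)&(s*y<34)&(z>24)&(z<110);print(n,s,m.sum(),np.sort(z[m])[:400:8].round(0).tolist()[:14], 'x',np.percentile(x[m],[2,98]).round() if m.any() else '')
    if n=='scene':
        f,cx,cy,R,tt=cam(p);q=R@t+tt;u,v=int(f*q[0]/q[2]+cx),int(f*q[1]/q[2]+cy);print('tcp px',u,v);
        cv2.imwrite('pics/s1.png',cv2.resize(im[max(v-70,0):v+50,max(u-80,0):u+80,::-1],(800,600),interpolation=cv2.INTER_CUBIC))
"
```

```text
[ 378.79444718 -276.09716748   19.61529204] [-0.794  0.496  1.906 -0.     0.74   0.333] 24.448872825489552
wrist -1 784 [39.0, 39.0, 40.0, 41.0, 41.0, 42.0, 43.0, 44.0, 45.0, 46.0, 46.0, 47.0, 47.0, 48.0] x [-7. 12.]
wrist 1 590 [38.0, 40.0, 41.0, 43.0, 44.0, 45.0, 46.0, 47.0, 47.0, 48.0, 49.0, 50.0, 50.0, 51.0] x [-6. 12.]
scene -1 25 [41.0, 53.0, 72.0, 108.0] x [ 7. 13.]
scene 1 39 [39.0, 54.0, 57.0, 64.0, 73.0] x [ 1. 13.]
tcp px 162 217
top -1 0 [] x 
top 1 0 [] x
```

View pics/s1.png

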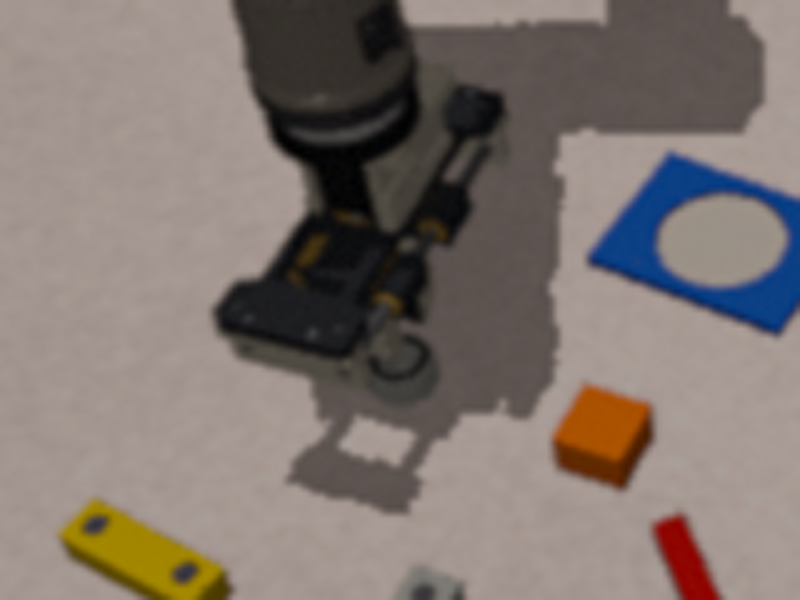

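Both cameras agree: the tips are at z≈39 when the tool z reads 19.6, so the TCP reading is about 30 mm too low. The body at about 105 fits the same shift. The target is therefore tool z ≈ −10.5 for tips at about 8.5. I'll open, descend part way and check.

Request:
step_arm([
  [1,0,0,0,0],
  [1,0,0,0,0],
  [1,0,0,0,0],
  [1,0,0,0,0],
  [1,0,0,0,0],
  [1,0,0,0,0],
  [1,0,0,0.02,0],
  [1,0,0,0.016,0],
])

```text
time: 3.4
tool_pos: [378.7, -276.1, 0.9]
tcp_rot: [3.142, 0.0, 0.444]
contact_force: [-0.0, 0.2, 0.2]
grip_width: 72.0
finger_force: 0.0
```

```bash
cat >> h.py <<'E'
def tips():
    """lowest finger height seen by the wrist camera, both sides, and the bearing between"""
    from plant import bot
    o=bot.get_obs();t=o['tool_pos'];a=o['tcp_rot'][2];ca,sa=np.cos(a),np.sin(a);w=o['grip_width']/2
    p=bot.camera_params('wrist');im,d=bot.capture('wrist');W=world(p,d)
    x=ca*(W[...,0]-t[0])+sa*(W[...,1]-t[1]);y=sa*(W[...,0]-t[0])-ca*(W[...,1]-t[1]);z=W[...,2]
    print('tool',t.round(1),'w',2*w,'f',o['contact_force'].round(1))
    for s in(-1,1):
        m=(d>0)&(abs(x)<14)&(s*y>w-3)&(s*y<w+20)&(z>5)&(z<100);print(s,m.sum(),np.sort(z[m])[:120:12].round(0).tolist(),'inner y',np.percentile(s*y[m],3).round(1),'x front',np.percentile(x[m],97).round(1))
E
python3 -c "
from h import *;tips()"
```

```text
tool [ 378.7 -276.1    0.9] w 71.95243675287782 f [-0.   0.2  0.2]
-1 1717 [19.0, 20.0, 22.0, 22.0, 23.0, 24.0, 25.0, 26.0, 27.0, 27.0] inner y 37.1 x front 13.2
1 1622 [19.0, 20.0, 22.0, 22.0, 23.0, 24.0, 25.0, 26.0, 26.0, 27.0] inner y 34.4 x front 13.3
```

Request:
step_arm([
  [1,0,0,0.012,0],
  [1,0,0,0.011,0],
  [1,0,0,0,0],
  [0,0,0,0,0],
  [0,0,0,0,0],
  [0,0,0,0,0],
  [0,0,0,0,0],
  [0,0,0,0,0],
])

```text
time: 4.25
tool_pos: [378.8, -276.2, -9.7]
tcp_rot: [3.141, -0.0, 0.444]
contact_force: [-0.2, -0.3, 0.5]
grip_width: 56.3
finger_force: 0.0
```

Request:
step_arm([
  [0,0,0,0,0],
  [0,0,0,0,0],
  [0,0,0,0,0],
  [0,0,0,0,0],
  [0,0,0,0,0],
])

```text
time: 4.75
tool_pos: [378.9, -276.2, -9.8]
tcp_rot: [3.141, -0.0, 0.444]
contact_force: [0.3, -0.3, 0.7]
grip_width: 38.7
finger_force: 30.0
```

Gripped: 30 N at 38.7 mm. Lift.

Request:
step_arm([
  [0,0,0,-0.02,0],
  [0,0,0,-0.05,0],
  [0,0,0,-0.06,0],
  [0,0,0,-0.05,0],
  [0,0,0,-0.03,0],
  [0,0,0,0,0],
])

```text
time: 5.35
tool_pos: [379.7, -277.0, 97.5]
tcp_rot: [3.137, -0.002, 0.444]
contact_force: [-0.1, 0.1, -0.4]
grip_width: 39.0
finger_force: 30.0
```

```bash
python3 -c "
from h import *
go(533.5,377,95)"
```

```text
at [ 379.7 -277.    97.5] yaw 25.4 | turn total 0 rows 0 | shift [ 0.8395 -1.0492  0.0051] len mm 672.0
```

Request:
step_arm([
  [0,0.028,-0.035,0,0],
  [0,0.056,-0.07,0,0],
  [0,0.056,-0.07,0,0],
  [0,0.056,-0.07,0,0],
  [0,0.056,-0.07,0,0],
  [0,0.056,-0.07,0,0],
  [0,0.056,-0.07,0,0],
  [0,0.056,-0.07,0,0],
])

```text
time: 6.15
tool_pos: [455.2, 53.0, 94.4]
tcp_rot: [-3.141, 0.001, 0.444]
contact_force: [0.5, -0.7, -1.0]
grip_width: 39.0
finger_force: 30.0
```

Request:
step_arm([
  [0,0.056,-0.07,0,0],
  [0,0.056,-0.07,0,0],
  [0,0.056,-0.07,0,0],
  [0,0.056,-0.07,0,0],
  [0,0.056,-0.07,0,0],
  [0,0.056,-0.07,0,0],
  [0,0.056,-0.07,0,0],
  [0,0.028,-0.035,0,0],
])

```text
time: 6.95
tool_pos: [532.0, 381.6, 93.5]
tcp_rot: [-3.141, 0.001, 0.446]
contact_force: [-0.2, -0.8, -0.5]
grip_width: 39.0
finger_force: 30.0
```

Request:
step_arm([
  [0,0,0,0,0],
  [0,0,0,0,0],
])

```text
time: 7.15
tool_pos: [531.7, 377.9, 93.5]
tcp_rot: [3.141, 0.003, 0.445]
contact_force: [-0.5, -0.6, -1.2]
grip_width: 39.1
finger_force: 30.0
```

```bash
cat >> h.py <<'E'
def wtray():
    """tray outline seen by the wrist camera, by ray cast at z=8 (blue), and recess at z=3"""
    from plant import bot
    p=bot.camera_params("wrist");im,d=bot.capture("wrist");W=world(p,d)
    hsv=cv2.cvtColor(im,cv2.COLOR_RGB2HSV);m=(cv2.inRange(hsv,(100,120,50),(130,255,255))>0)&(W[...,2]<25)
    v,u=np.nonzero(m);P=cast(p,np.c_[u,v],8);print("tray",rect(P[:,:2]),"edge px",u.min(),u.max(),v.min(),v.max());return im
E
python3 -c "
from h import *
im=wtray();cv2.imwrite('pics/w3.png',im[...,::-1])
go(533.5,377,-7)"
```

```text
tray (array([622.5, 325.7]), 317.6, 214.2, np.float32(-63.6)) edge px 189 511 0 234
at [531.9 377.3  93.9] yaw 25.4 | turn total 0 rows 0 | shift [0.0027 0.0018 0.2018] len mm 101.0
```

View pics/w3.png

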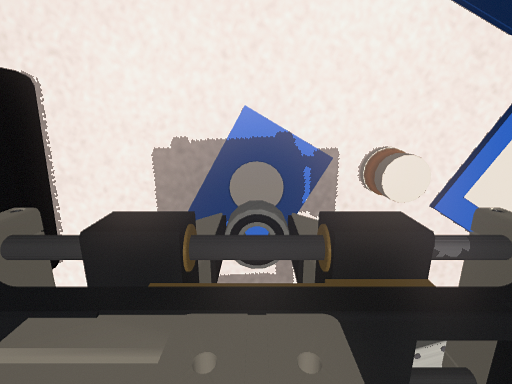

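The wrist view shows the bearing in the jaws above the recess (257,187), with the jar (400,175) clear. Lower slowly and release.

Request:
step_arm([
  [0,0.0027,0.002,0.03,0],
  [0,0,0,0.06,0],
  [0,0,0,0.05,0],
  [0,0,0,0.03,0],
  [0,0,0,0.015,0],
  [0,0,0,0.01,0],
  [0,0,0,0.005,0],
  [0,0,0,0,0],
])

```text
time: 8.0
tool_pos: [534.7, 378.2, -4.3]
tcp_rot: [3.142, -0.001, 0.444]
contact_force: [-0.1, -0.6, -0.9]
grip_width: 39.1
finger_force: 30.0
```

Request:
step_arm([
  [0,0,0,0,0],
  [1,0,0,0,0],
  [1,0,0,0,0],
  [1,0,0,0,0],
  [1,0,0,0,0],
  [1,0,0,0,0],
])

```text
time: 8.6
tool_pos: [534.4, 378.0, -4.8]
tcp_rot: [3.142, -0.0, 0.444]
contact_force: [-0.4, -0.4, 0.8]
grip_width: 74.3
finger_force: 0.0
```

Request:
step_arm([
  [1,0,0,-0.03,0],
  [1,0,0,-0.06,0],
  [1,0,0,-0.08,0],
  [1,0,0,-0.08,0],
  [1,0,0,-0.05,0],
  [1,0,0,0,0],
])

```text
time: 9.2
tool_pos: [536.6, 379.3, 151.4]
tcp_rot: [-3.141, -0.01, 0.444]
contact_force: [0.0, 0.3, 0.6]
grip_width: 91.6
finger_force: 0.0
```

```bash
python3 -c "
from h import *
im=wristfind(23,(533,377));cv2.imwrite('pics/w4.png',im[100:290,150:400,::-1])
go(440.3,115.4,130,-46)"
```

```text
(array([534. , 379.1]), 39.7, 37.8, np.float32(25.4)) z 22.9 px 257.0 184.0
q6 1.63 -> 2.63
at [535.4 378.7 148.5] yaw -46.0 | turn total 0.7937 rows 9 | shift [0.2466 0.5026 0.0369] len mm 281.0
```

View pics/w4.png

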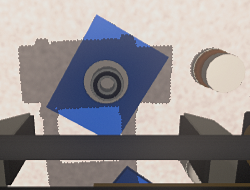

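The small bearing is seated: top at 22.9 (expected 23) and about 1.5 mm off centre. Next is the slide block, turning first.

Request:
step_arm([
  [1,0,0,0,0.05],
  [1,0,0,0,0.09],
  [1,0,0,0,0.09],
  [1,0,0,0,0.09],
  [1,0,0,0,0.09],
  [1,0,0,0,0.09],
  [1,0,0,0,0.09],
  [1,0,0,0,0.09],
])

```text
time: 10.05
tool_pos: [533.6, 377.6, 143.7]
tcp_rot: [3.139, 0.001, -0.63]
contact_force: [0.7, 0.7, 0.3]
grip_width: 91.8
finger_force: 0.0
```

Request:
step_arm([
  [1,0,0,0,0.09],
  [1,0,0,0,0.024],
  [1,0.041,0.084,0.006,0],
  [1,0.041,0.084,0.006,0],
  [1,0.041,0.084,0.006,0],
  [1,0.041,0.084,0.006,0],
  [1,0.041,0.084,0.006,0],
  [1,0.041,0.083,0.006,0],
])

```text
time: 10.85
tool_pos: [436.8, 113.3, 126.2]
tcp_rot: [3.14, 0.001, -0.803]
contact_force: [1.3, -0.5, 0.6]
grip_width: 91.8
finger_force: 0.0
```

Request:
step_arm([
  [1,0,0,0,0],
  [1,0,0,0,0],
])

```text
time: 11.05
tool_pos: [438.2, 114.1, 126.8]
tcp_rot: [3.141, 0.001, -0.806]
contact_force: [0.3, 0.9, 0.4]
grip_width: 91.9
finger_force: 0.0
```

```bash
python3 -c "
from h import *
im=wristfind(28,(440.3,115.4));
go(440.3,115.4,-10.5,-46)"
```

```text
(array([440.8, 115.6]), 65.8, 45.9, np.float32(-44.4)) z 27.9 px 255.0 183.0
q6 2.46 -> 2.63
at [438.7 114.9 126.9] yaw -46.0 | turn total -0.001 rows 1 | shift [ 0.0015 -0.0029  0.2747] len mm 137.0
```

Request:
step_arm([
  [1,0.002,-0.003,0.04,-0.01],
  [1,0,0,0.08,0],
  [1,0,0,0.08,0],
  [1,0,0,0.05,0],
  [1,0,0,0.025,0],
  [1,0,0,0,0],
  [0,0,0,0,0],
  [0,0,0,0,0],
])

```text
time: 11.9
tool_pos: [441.3, 115.8, -9.7]
tcp_rot: [-3.14, -0.001, -0.787]
contact_force: [0.3, -0.3, -0.5]
grip_width: 80.2
finger_force: 0.0
```

Request:
step_arm([
  [0,0,0,0,0],
  [0,0,0,0,0],
  [0,0,0,0,0],
  [0,0,0,0,0],
  [0,0,0,0,0],
  [0,0,0,0,0],
])

```text
time: 12.5
tool_pos: [440.4, 115.1, -10.2]
tcp_rot: [3.141, -0.0, -0.788]
contact_force: [-1.1, -0.5, 4.1]
grip_width: 45.7
finger_force: 30.0
```

Request:
step_arm([
  [0,0,0,-0.02,0],
  [0,0,0,-0.05,0],
  [0,0,0,-0.05,-0.03],
  [0,0,0,-0.05,-0.08],
  [0,0,0,-0.04,-0.09],
  [0,0,0,-0.02,-0.09],
  [0,0,0,0,-0.08],
  [0,0,0,0,-0.06],
])

```text
time: 13.3
tool_pos: [440.0, 115.2, 105.0]
tcp_rot: [3.142, 0.0, -0.108]
contact_force: [-0.4, 1.1, -4.9]
grip_width: 45.7
finger_force: 30.0
```

Request:
step_arm([
  [0,0,0,0,0],
])

```text
time: 13.4
tool_pos: [439.8, 115.2, 104.6]
tcp_rot: [3.141, 0.001, -0.112]
contact_force: [0.0, -0.2, -5.5]
grip_width: 45.9
finger_force: 30.0
```

```bash
python3 -c "
from h import *
go(653,147,100,-6.1)"
```

```text
q6 1.77 -> 1.9
at [439.8 115.2 104.6] yaw -6.1 | turn total -0.0033 rows 1 | shift [ 0.4171 -0.1086  0.0092] len mm 216.0
```

Request:
step_arm([
  [0,0.037,-0.01,0,-0.003],
  [0,0.07,-0.018,0,0],
  [0,0.075,-0.019,0,0],
  [0,0.075,-0.019,0,0],
  [0,0.07,-0.019,0,0],
  [0,0.06,-0.016,0,0],
  [0,0.03,-0.008,0,0],
  [0,0,0,0,0],
])

```text
time: 14.2
tool_pos: [654.7, 146.9, 103.1]
tcp_rot: [3.141, 0.001, -0.11]
contact_force: [-1.1, 0.1, -5.4]
grip_width: 45.9
finger_force: 30.0
```

Request:
step_arm([
  [0,0,0,0,0],
])

```text
time: 14.3
tool_pos: [652.4, 146.8, 103.4]
tcp_rot: [3.141, 0.003, -0.109]
contact_force: [-0.1, -0.4, -5.6]
grip_width: 45.7
finger_force: 30.0
```

```bash
python3 -c "
from h import *
go(653,147,-6.5,-6.1)"
```

```text
q6 1.79 -> 1.9
at [652.4 146.8 103.4] yaw -6.1 | turn total -0.0017 rows 1 | shift [ 0.0011 -0.0005  0.2198] len mm 110.0
```

Request:
step_arm([
  [0,0.001,0,0.03,-0.002],
  [0,0,0,0.06,0],
  [0,0,0,0.06,0],
  [0,0,0,0.035,0],
  [0,0,0,0.018,0],
  [0,0,0,0.01,0],
  [0,0,0,0.006,0],
  [0,0,0,0,0],
])

```text
time: 15.1
tool_pos: [654.4, 146.9, -4.3]
tcp_rot: [-3.141, -0.001, -0.104]
contact_force: [0.3, -0.4, -5.5]
grip_width: 45.6
finger_force: 30.0
```

Request:
step_arm([
  [0,0,0,0,0],
])

```text
time: 15.2
tool_pos: [654.7, 146.9, -3.9]
tcp_rot: [-3.141, -0.002, -0.104]
contact_force: [0.6, -0.8, -4.7]
grip_width: 45.9
finger_force: 30.0
```

Request:
step_arm([
  [0,0,0,0.005,0],
  [0,0,0,0,0],
  [0,0,0,0,0],
  [1,0,0,0,0],
  [1,0,0,0,0],
  [1,0,0,0,0],
  [1,0,0,0,0],
  [1,0,0,0,0],
])

```text
time: 16.0
tool_pos: [654.3, 146.9, -7.1]
tcp_rot: [-3.142, -0.001, -0.104]
contact_force: [-0.5, -0.7, 0.1]
grip_width: 81.1
finger_force: 0.0
```

Request:
step_arm([
  [1,0,0,-0.02,0],
  [1,0,0,-0.06,0],
  [1,0,0,-0.08,0],
  [1,0,0,-0.08,0],
  [1,0,0,-0.05,0],
  [1,0,0,-0.02,0],
  [1,0,0,0,0],
])

```text
time: 16.7
tool_pos: [654.8, 147.0, 149.4]
tcp_rot: [-3.141, -0.003, -0.104]
contact_force: [-0.0, -0.3, -0.3]
grip_width: 91.9
finger_force: 0.0
```

```bash
python3 -c "
from h import *
im=wristfind(31,(653,147));
go(657.8,-144.4,130,-6)"
```

```text
(array([655.5, 148.6]), 65.0, 45.7, np.float32(-5.9)) z 30.9 px 257.0 181.0
q6 1.78 -> 1.46
at [653.9 146.8 147.4] yaw -6.0 | turn total 0.0002 rows 1 | shift [0.0686 0.5785 0.0347] len mm 292.0
```

The slide block is seated: z 30.9 (expected 31), about 2.5 mm off. Next, the big bearing.

Request:
step_arm([
  [1,0.005,0.04,0,0],
  [1,0.01,0.08,0.005,0],
  [1,0.01,0.09,0.006,0],
  [1,0.011,0.09,0.006,0],
  [1,0.011,0.09,0.006,0],
  [1,0.011,0.09,0.006,0],
  [1,0.008,0.07,0.006,0],
  [1,0.003,0.0285,0,0],
])

```text
time: 17.55
tool_pos: [656.5, -147.8, 126.8]
tcp_rot: [-3.141, 0.005, -0.108]
contact_force: [-0.4, 0.7, -0.1]
grip_width: 92.0
finger_force: 0.0
```

Request:
step_arm([
  [1,0,0,0,0],
  [1,0,0,0,0],
])

```text
time: 17.75
tool_pos: [657.9, -143.0, 129.0]
tcp_rot: [-3.14, 0.002, -0.104]
contact_force: [-0.3, -0.0, 0.1]
grip_width: 91.7
finger_force: 0.0
```

```bash
python3 -c "
from h import *
im=wristfind(24,(657.8,-144.4));
go(657.8,-144.4,-10.5,-6)"
```

```text
(array([ 659. , -144.7]), 61.2, 60.0, np.float32(-5.9)) z 23.9 px 259.0 182.0
q6 1.35 -> 1.46
at [ 658.2 -142.5  129.5] yaw -6.0 | turn total 0.0011 rows 1 | shift [-0.0003  0.0039  0.2799] len mm 140.0
```

Request:
step_arm([
  [1,0.001,0.004,0.04,0],
  [1,0,0,0.08,0],
  [1,0,0,0.08,0],
  [1,0,0,0.05,0],
  [1,0,0,0.03,0],
  [1,0,0,0,0],
  [0,0,0,0,0],
  [0,0,0,0,0],
])

```text
time: 18.6
tool_pos: [660.0, -146.5, -7.8]
tcp_rot: [3.141, -0.004, -0.104]
contact_force: [1.5, 0.8, 0.4]
grip_width: 80.6
finger_force: 0.0
```

Request:
step_arm([
  [0,0,0,0,0],
  [0,0,0,0,0],
  [0,0,0,0,0],
  [0,0,0,0,0],
])

```text
time: 19.0
tool_pos: [659.1, -146.6, -8.9]
tcp_rot: [3.141, -0.001, -0.105]
contact_force: [-0.8, 1.2, 6.7]
grip_width: 60.9
finger_force: 30.0
```

Request:
step_arm([
  [0,0,0,0,0],
  [0,0,0,-0.02,0],
  [0,0,0,-0.05,0],
  [0,0,0,-0.06,0],
  [0,0,0,-0.06,0],
  [0,0,0,-0.03,0],
  [0,0,0,0,0],
  [0,0,0,0,0],
])

```text
time: 19.8
tool_pos: [658.0, -146.3, 99.3]
tcp_rot: [-3.141, 0.001, -0.104]
contact_force: [-0.1, 0.1, -4.1]
grip_width: 60.7
finger_force: 30.0
```

```bash
python3 -c "
from h import *
go(436,-84,100,-6)"
```

```text
q6 1.34 -> 1.49
at [ 658.  -146.3   99.3] yaw -6.0 | turn total 0.0002 rows 1 | shift [-0.4545 -0.0775 -0.0013] len mm 231.0
```

Request:
step_arm([
  [0,-0.035,-0.006,0,0],
  [0,-0.07,-0.012,0,0],
  [0,-0.08,-0.0135,0,0],
  [0,-0.08,-0.0135,0,0],
  [0,-0.08,-0.0135,0,0],
  [0,-0.07,-0.012,0,0],
  [0,-0.04,-0.007,0,0],
  [0,0,0,0,0],
])

```text
time: 20.6
tool_pos: [432.4, -82.7, 98.8]
tcp_rot: [-3.14, 0.006, -0.104]
contact_force: [-0.3, 0.0, -3.9]
grip_width: 60.7
finger_force: 30.0
```

Request:
step_arm([
  [0,0,0,0,0],
])

```text
time: 20.7
tool_pos: [436.1, -84.1, 99.5]
tcp_rot: [-3.141, 0.001, -0.104]
contact_force: [0.7, -0.2, -2.4]
grip_width: 60.5
finger_force: 30.0
```

```bash
python3 -c "
from h import *
go(435.5,-84,-6.5,-6)"
```

```text
q6 1.31 -> 1.48
at [436.1 -84.1  99.5] yaw -6.0 | turn total 0.0002 rows 1 | shift [-1.200e-03 -1.000e-04  2.121e-01] len mm 106.0
```

Request:
step_arm([
  [0,-0.001,0,0.03,0],
  [0,0,0,0.06,0],
  [0,0,0,0.055,0],
  [0,0,0,0.034,0],
  [0,0,0,0.016,0],
  [0,0,0,0.009,0],
  [0,0,0,0.005,0],
  [0,0,0,0,0],
])

```text
time: 21.5
tool_pos: [436.4, -84.4, -4.1]
tcp_rot: [3.141, -0.001, -0.104]
contact_force: [-0.2, 0.4, -3.7]
grip_width: 61.0
finger_force: 30.0
```

Request:
step_arm([
  [0,0,0,0,0],
])

```text
time: 21.6
tool_pos: [436.4, -84.3, -3.8]
tcp_rot: [3.141, -0.001, -0.104]
contact_force: [0.5, -0.5, -3.5]
grip_width: 60.5
finger_force: 30.0
```

Request:
step_arm([
  [0,0,0,0.0035,0],
  [0,0,0,0,0],
  [0,0,0,0,0],
  [1,0,0,0,0],
  [1,0,0,0,0],
  [1,0,0,0,0],
  [1,0,0,0,0],
  [1,0,0,0,0],
])

```text
time: 22.4
tool_pos: [435.9, -84.2, -6.1]
tcp_rot: [3.141, -0.0, -0.104]
contact_force: [0.0, -0.9, 0.5]
grip_width: 91.0
finger_force: 0.0
```

Request:
step_arm([
  [1,0,0,-0.02,0],
  [1,0,0,-0.06,0],
  [1,0,0,-0.08,0],
  [1,0,0,-0.08,0],
  [1,0,0,-0.04,0],
  [1,0,0,-0.02,0],
  [1,0,0,0,0],
])

```text
time: 23.1
tool_pos: [436.4, -84.3, 145.1]
tcp_rot: [3.141, -0.003, -0.104]
contact_force: [0.0, 0.0, 0.2]
grip_width: 91.8
finger_force: 0.0
```

```bash
python3 -c "
from h import *
im=wristfind(27,(436,-84));
go(522.9,-393.3,130,-68.8)"
```

```text
(array([436. , -82.7]), 60.4, 60.4, np.float32(-6.0)) z 26.9 px 256.0 182.0
q6 1.31 -> 2.13
at [435.7 -84.1 143.8] yaw -68.8 | turn total 0.698 rows 8 | shift [0.6397 0.061  0.0276] len mm 322.0
```

The big bearing is seated (26.9, within 1.5 mm). Last, the bar.

Request:
step_arm([
  [1,0,0,0,0.08],
  [1,0,0,0,0.09],
  [1,0,0,0,0.09],
  [1,0,0,0,0.09],
  [1,0,0,0,0.09],
  [1,0,0,0,0.09],
  [1,0,0,0,0.09],
  [1,0,0,0,0.078],
])

```text
time: 23.95
tool_pos: [434.8, -83.8, 142.1]
tcp_rot: [3.139, 0.002, -1.206]
contact_force: [0.1, -0.2, -0.2]
grip_width: 91.7
finger_force: 0.0
```

Request:
step_arm([
  [1,0.06,0.006,0.003,0],
  [1,0.09,0.009,0.004,0],
  [1,0.09,0.009,0.004,0],
  [1,0.09,0.009,0.004,0],
  [1,0.09,0.009,0.004,0],
  [1,0.09,0.009,0.004,0],
  [1,0.08,0.007,0.004,0],
  [1,0.05,0.003,0.001,0],
])

```text
time: 24.75
tool_pos: [522.3, -395.8, 126.6]
tcp_rot: [3.14, 0.003, -1.203]
contact_force: [0.2, 0.2, 0.5]
grip_width: 92.1
finger_force: 0.0
```

Request:
step_arm([
  [1,0,0,0,0],
  [1,0,0,0,0],
])

```text
time: 24.95
tool_pos: [522.2, -392.8, 127.4]
tcp_rot: [3.14, 0.004, -1.202]
contact_force: [-0.9, 0.9, -0.3]
grip_width: 91.8
finger_force: 0.0
```

```bash
python3 -c "
from h import *
im=wristfind(24,(522.9,-393.3),65);cv2.imwrite('pics/w5.png',im[...,::-1])
go(522.9,-393.3,-10.5,-68.8)"
```

```text
(array([ 523.2, -396.2]), 89.1, 27.5, np.float32(-68.6)) z 23.9 px 257.0 178.0
q6 2.01 -> 2.13
at [ 522.4 -392.2  128.1] yaw -68.8 | turn total 0.0 rows 1 | shift [ 2.400e-03 -2.000e-04  2.772e-01] len mm 139.0
```

View pics/w5.png

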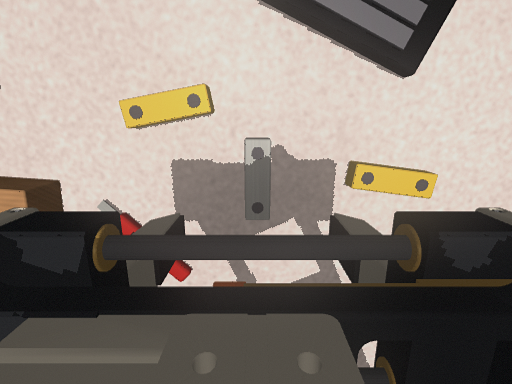

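The wrist view confirms the grey bar at (257,178), with the yellow ones about 99 mm off. Descend and grip.

Request:
step_arm([
  [1,0.004,0,0.04,0],
  [1,0,0,0.08,0],
  [1,0,0,0.08,0],
  [1,0,0,0.05,0],
  [1,0,0,0.028,0],
  [1,0,0,0,0],
  [0,0,0,0,0],
  [0,0,0,0,0],
])

```text
time: 25.8
tool_pos: [524.9, -396.1, -7.1]
tcp_rot: [-3.14, -0.003, -1.201]
contact_force: [-0.6, 0.5, -0.2]
grip_width: 80.3
finger_force: 0.0
```

Request:
step_arm([
  [0,0,0,0,0],
  [0,0,0,0,0],
  [0,0,0,0,0],
  [0,0,0,0,0],
  [0,0,0,0,0],
  [0,0,0,0,0],
  [0,0,0,0,0],
  [0,0,0,0,0],
])

```text
time: 26.6
tool_pos: [523.7, -395.4, -9.2]
tcp_rot: [3.141, 0.0, -1.201]
contact_force: [-1.6, -0.5, -0.5]
grip_width: 27.8
finger_force: 30.0
```

Request:
step_arm([
  [0,0,0,-0.02,0],
  [0,0,0,-0.05,0],
  [0,0,0,-0.06,0],
  [0,0,0,-0.06,0],
  [0,0,0,-0.03,-0.05],
  [0,0,0,0,-0.09],
  [0,0,0,0,-0.09],
  [0,0,0,0,-0.09],
])

```text
time: 27.4
tool_pos: [523.7, -395.1, 101.2]
tcp_rot: [-3.141, 0.0, -0.692]
contact_force: [-0.8, 0.8, -3.2]
grip_width: 27.6
finger_force: 30.0
```

Request:
step_arm([
  [0,0,0,0,-0.09],
  [0,0,0,0,-0.09],
  [0,0,0,0,-0.09],
  [0,0,0,0,-0.05],
  [0,0,0,0,0],
  [0,0,0,0,0],
])

```text
time: 28.0
tool_pos: [523.8, -395.2, 101.0]
tcp_rot: [-3.141, 0.0, -0.198]
contact_force: [-0.6, -0.3, -2.6]
grip_width: 27.9
finger_force: 30.0
```

```bash
python3 -c "
from h import *
go(410,-50,100,-11.2);go(366,265.3,100,-11.2)"
```

```text
q6 1.01 -> 1.64
at [ 523.8 -395.2  101. ] yaw -11.2 | turn total -0.0015 rows 1 | shift [-0.3574 -0.6331  0.0019] len mm 364.0
q6 1.01 -> 2.39
at [ 523.8 -395.2  101. ] yaw -11.2 | turn total -0.0015 rows 1 | shift [-0.5662 -1.2346  0.0019] len mm 679.0
```

Request:
step_arm([
  [0,-0.019,-0.041,0,-0.0015],
  [0,-0.038,-0.0823,0,0],
  [0,-0.038,-0.0823,0,0],
  [0,-0.038,-0.0823,0,0],
  [0,-0.038,-0.0823,0,0],
  [0,-0.038,-0.0823,0,0],
  [0,-0.038,-0.0823,0,0],
  [0,-0.038,-0.0823,0,0],
])

```text
time: 28.8
tool_pos: [442.8, -63.7, 101.3]
tcp_rot: [3.142, -0.001, -0.196]
contact_force: [1.5, 0.1, -3.3]
grip_width: 27.6
finger_force: 30.0
```

Request:
step_arm([
  [0,-0.038,-0.0823,0,0],
  [0,-0.038,-0.0823,0,0],
  [0,-0.038,-0.0823,0,0],
  [0,-0.038,-0.0823,0,0],
  [0,-0.038,-0.0823,0,0],
  [0,-0.038,-0.0823,0,0],
  [0,-0.038,-0.0823,0,0],
  [0,-0.018,-0.041,0,0],
])

```text
time: 29.6
tool_pos: [362.2, 267.9, 101.4]
tcp_rot: [-3.14, -0.001, -0.193]
contact_force: [0.5, 0.4, -3.8]
grip_width: 28.1
finger_force: 30.0
```

Request:
step_arm([
  [0,0,0,0,0],
  [0,0,0,0,0],
])

```text
time: 29.8
tool_pos: [363.0, 265.1, 101.0]
tcp_rot: [3.141, -0.0, -0.193]
contact_force: [0.8, 0.1, -3.5]
grip_width: 27.9
finger_force: 30.0
```

```bash
python3 -c "
from h import *
go(366,265.3,-5.5,-11.2)"
```

```text
q6 2.22 -> 2.39
at [363.  265.1 101. ] yaw -11.2 | turn total 0.0017 rows 1 | shift [ 0.0059 -0.0016  0.213 ] len mm 107.0
```

Request:
step_arm([
  [0,0.005,-0.001,0.03,0],
  [0,0,0,0.06,0],
  [0,0,0,0.055,0],
  [0,0,0,0.034,0],
  [0,0,0,0.016,0],
  [0,0,0,0.009,0],
  [0,0,0,0.005,0],
  [0,0,0,0,0],
])

```text
time: 30.6
tool_pos: [366.2, 264.8, -3.2]
tcp_rot: [-3.141, -0.001, -0.194]
contact_force: [0.2, -0.4, -3.1]
grip_width: 27.7
finger_force: 30.0
```

Request:
step_arm([
  [0,0,0,0,0],
])

```text
time: 30.7
tool_pos: [366.2, 265.0, -3.0]
tcp_rot: [-3.141, -0.001, -0.193]
contact_force: [-0.2, 0.5, -3.7]
grip_width: 28.2
finger_force: 30.0
```

Request:
step_arm([
  [0,0,0,0.005,0],
  [0,0,0,0,0],
  [0,0,0,0,0],
  [1,0,0,0,0],
  [1,0,0,0,0],
  [1,0,0,0,0],
  [1,0,0,0,0],
  [1,0,0,0,0],
])

```text
time: 31.5
tool_pos: [365.8, 264.9, -6.1]
tcp_rot: [-3.142, -0.0, -0.193]
contact_force: [0.3, -0.6, -0.9]
grip_width: 63.0
finger_force: 0.0
```

Request:
step_arm([
  [1,0,0,-0.02,0],
  [1,0,0,-0.06,0],
  [1,0,0,-0.08,0],
  [1,0,0,-0.08,0],
  [1,0,0,-0.05,0],
  [1,0,0,-0.02,0],
  [1,0,0,0,0],
  [1,0,0,0,0],
])

```text
time: 32.3
tool_pos: [365.0, 264.5, 147.8]
tcp_rot: [3.14, 0.001, -0.193]
contact_force: [0.0, -0.2, -0.9]
grip_width: 91.6
finger_force: 0.0
```

```bash
python3 -c "
from h import *
from plant import bot
wristfind(27,(366,265),65)
im,d=bot.capture('scene');cv2.imwrite('pics/s2.png',cv2.resize(im[100:270,180:400,::-1],(770,595)))"
```

```text
(array([367.4, 266. ]), 88.9, 27.6, np.float32(-11.7)) z 26.8 px 256.0 177.0
```

View pics/s2.png

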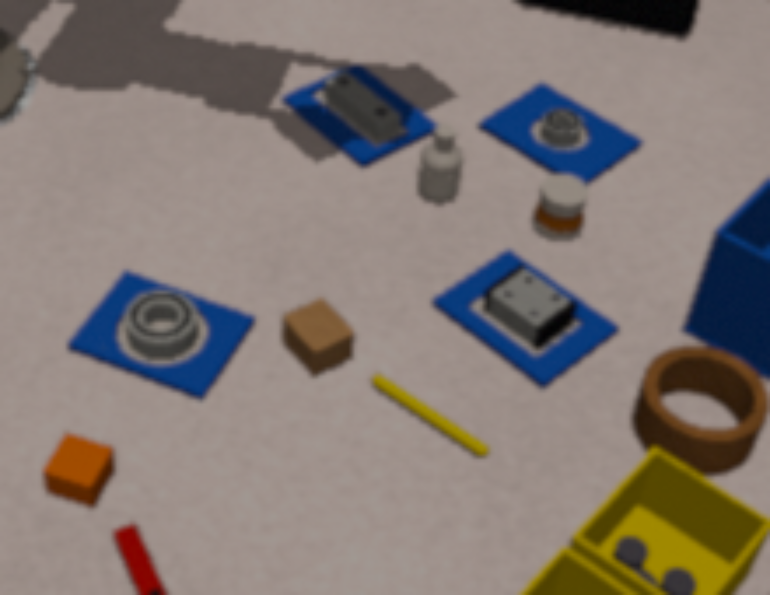

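The scene crop shows all four parts in their recesses: big bearing (160,325), slide block (530,305), bar (365,105) and small bearing (560,128). Their measured heights match the seated ones, so I'm handing in.

```bash
python3 -c "
from plant import bot
print(bot.close_job())"
```

```text
the job is handed in; nothing more can be done
None
```

All four parts are packed, each lying flat in its own tray within about 3 mm of centre by camera; I handed the job in at about 32 s of the 112 s allowed, but the hand-in returned no verdict.

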